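# Clamp a glass jar in a one-handed kitchen board's ratchet clamp

## Robot

A 6-joint arm with a two-finger parallel gripper is mounted at the origin on a cart in front of the work surface, level with it; the furniture and walls round the work are solid. World frame = base frame: x ahead of the robot, y to its left, z up, the work surface at z = 0. Lengths are in m, angles in rad, forces in N, time in s.
With the tool pointing down it reaches from about 0.375 to 0.975 m from the base axis. Payload 3.8 kg.
Tool frame: the origin (TCP) lies between the finger pads; the fingertips stand 17 mm ahead of it and the grasp point (between the pads) lies 2 mm behind it; z points along the fingers, y is the line along which they close (so a half turn about z gives the same grasp; the last joint's range is limited). The gripper opens to 85 mm and grips with 20 to 120 N. Pads are 22 mm wide; open, the fingers measure 114 mm over their backs; the gripper's body (76 mm by 85 mm) begins 54 mm behind the grasp point. The pads swing forward as they close: fully open they stand 13 mm farther back than shut.
Start: joints at [-1.146, 0.264, 1.604, -0, 1.274, -0.037], TCP at [0.301, -0.604, 0.248] pointing down, gripper open.
Joint ranges: [-2.63, 2.63], [-0.94, 2.18], [0.31, 2.57], [-1.31, 4.45], [0, 2.66], [-2.55, 2.55]. Speed limits (rad/s): [2.57, 2.57, 3.14, 3.14, 3.14, 3.14].

## Interface

Orientations are given as a rotation vector (axis times angle).
In Python, from workcell import bot gives the robot as it stands.
- The arm moves only by the tool play_rows, never from a script. Its argument "steps" is one flat list of numbers, 4 for each row, row after row: the shift along the tool's x, y, z in m, then the turn about the tool's z in rad. A call has 1 to 10 rows; each row is the pose to reach, as a shift and turn from the pose commanded when the call began, along the tool's axes at that moment; what a row does not reach only later rows make up. A row lasts 1/8 s, in which the tool goes at most 62.5 mm and 10.7 degrees, less where a joint would pass 70% of its speed; a pose out of reach is approached as far as the arm can. A call with a gripper value outside its range is refused whole. "jaw" is the closure in counts, from 0 (fully open) to 255 (shut), set as the call begins (left out, the last holds). The fingers move at their own pace and stop on an object; "grip_force" is the grip in N (left out, the last holds). Time passes only in rows, so rows that repeat a pose let the fingers close. It gives the time, the measured TCP pose, the force, the opening and the grip force at its end, in the units of the state.
- bot.read_state(): the state, without advancing time (a new reading comes with each control period).
- bot.read_camera(name): name is "scene" or "top" or "wrist"; returns a dict with "pixels" (384x512x3 uint8, blue, green, red), "mtx" (3x3 intrinsics, pixels), "R" (3x3) and "t" (3): a world point X has camera coordinates R X + t. Camera axes: x right, y down, z forward; pixel columns grow to the right and rows downward; lengths in m; the calibration is good to about 2 mm. A picture is of the moment at which its call begins. There is no depth.
- bot.finish_job(): hands the job in; it is judged then, once.
The state is a dict: "time": time; "q": joint angles; "joint_vel": joint speeds; "joint_torque": joint torques, N m; "tool_pos": TCP position; "tcp_rot": TCP orientation; "wrist_force": force on the tool from outside, world axes, zero at the start; "torque": the same for the moment, N m; "width": opening from 0.0 (shut) to 1.0 (fully open); "grip_force": force on a finger pad.
Only numpy, scipy, OpenCV 4.12 (cv2) and the standard library are available. Lean on these libraries where they do the work, as an engineer would, in place of code of your own. Each camera call takes 0.05 s, during which the arm holds its last target. There are 200 camera calls.

## Task

Get the glass jar with the yellow lid ready to be opened one-handed: throw the clamp's red pawl ball back to free the ratchet, wind the black knob back so that the jaws open, and stand the jar upright between them, leaving the other things on the worktop where they are. Then tip the pawl back onto the ratchet teeth and turn the knob clockwise click by click until the sprung pad, pressing the jar into the vee jaw, is pushed in about half way and no further, so that the jar is held firmly without straining the glass; let go and leave the pawl down.

Things in the scene. Friction and masses are not known exactly. Their poses are not given: they have to be found in the camera images.
- jar: small glass jar with a yellow screw lid, to be clamped; round, upright, 87 mm high, 0.25 kg; glass body 60 mm across, lid 64 mm across at 76 to 87 mm height. Origin at the centre of its underside, z up.
- board: wooden board 250 x 360 x 22 mm, fixed on the worktop, carrying the clamp. Origin: centre of its underside; x short side (away from the robot at yaw 0), y long side, z up. Clamp's centre line along y at x = 0.030: vee jaw at +y, jar bay, sliding jaw with sprung pad, knob at y = -0.095. Jaws 92 mm wide, to z = 0.071; ratchet disc under the knob 116 mm across, to z = 0.053; base plate top z = 0.025
- vee: the fixed grey vee jaw at the board's +y end with two black rubber faces 120 degrees apart, that open to -y (its body frame is the board's frame, origin at the board's underside centre). The jar's side is pressed into it.
- seat (a point): the point on the base plate where the middle of the jar's underside comes to stand when the jar is pressed into the vee jaw (board frame 0.030, 0.075, 0.025). Axes as the board's. With the jaws wide open the jar can stand from here to 26 mm in the board's -y direction before it meets the pad.
- pad_face (a point): middle of the rubber face of the sprung pad, 74 x 36 mm, that looks to the board's +y and presses on the jar; it rides on the sliding jaw.
- knob_grip (a point): point on the vertical axis of the black round fluted knob (46 mm across, 34 mm high), 16 mm above its underside and 18 mm below its top: the middle of the surface to grip, at world z = 0.092. The knob turns about the vertical; a gap of about 20 mm lies between its underside and the teeth.
- knob (a joint): knob angle in rad, 0 = jaws wide open (end stop), growing CLOCKWISE seen from above (jaw closes), up to 2.2. Moves the jaw 25 mm per rad by rack and pinion. 36 ratchet teeth: a click each 0.1745 rad (4.4 mm of jaw). With the pawl down it turns only clockwise; let go, it runs back by less than one click to the last tooth (teeth hold at 0.087, 0.262, 0.436 ..). Friction 0.05 N m.
- jaw (a joint): travel of the sliding jaw in m, 0 = wide open, growing towards the vee jaw, always 0.025 x knob angle. Below about 0.016 there is room to lower the jar in with 10 mm to spare; the jaw meets the jar seated in the vee at about 0.026.
- pad (a joint): how far the sprung pad is pushed in, in m: 0 = free, 0.014 = hard against its stop. The spring presses with 3 N at the start and 0.9 N per mm more. Half way is 0.007.
- pawl (a joint): tumbler pawl's angle in rad: 0 = nose seated in the ratchet teeth, ball leaning to the board's +y; rocks up to 0.2 as teeth pass; 1.2 = thrown back, ball leaning to the board's -y, nose clear of the teeth, knob free both ways. A weighted toggle: falls to either side and stays; balances at about 0.6. Thrown back, its brass nose stands up to z = 0.10, 48 mm from the knob's axis on the board's -x side.
- pawl_ball (a point): centre of the red ball, 24 mm across, on the pawl's stalk, 42 mm from the pawl's pin. The pin is level, along the board's x, at board y = -0.129, z = 0.063; the ball swings upright along the board's y at board x = -0.053 (seated: y = -0.109, z = 0.100; thrown back: y = -0.156, z = 0.095). Push it sideways along y past the top, under 2 N.
- coffee_machine: dark brown pod coffee machine, 246 (along x) x 119 x 271 mm high, fixed at the back left behind the jar and can, its drip tray and front at about x = 0.61; keep the arm clear of it. Origin at the centre of its underside.
- can: orange drink can, 66 mm across, 115 mm high, a bystander beside the jar; origin at the centre of its underside.
- tin: green food tin, 57 mm across, 72 mm high, a bystander; origin at the centre of its underside.
- lemon: lemon, 78 x 55 x 56 mm, a bystander; origin under its middle.
- spoon: steel spoon, 188 x 38 x 15 mm, lying near the front edge, a bystander; origin under its middle.
- mug: white mug with a dark band, 92 mm across without its handle, 95 mm high, a bystander; origin under its middle.

How it is judged:
On the way, in this order (a step that is already met when the one before it is completed fails the run):
1. the pawl is thrown back, clear of the ratchet (value of joint pawl above 0.8 rad), for 0.2 s.
2. the jaw is wound back wide enough for the jar (value of joint jaw below 0.016 m), for 0.2 s.
3. the jar stands upright in the clamp, not yet squeezed, with the pawl down on the teeth (horizontal distance between jar and seat below 0.035 m and z of jar in the frame of seat below 0.006 m and angle between jar's own z axis and vertical below 0.1 rad and value of joint pawl below 0.25 rad and value of joint pad below 0.0015 m), for 0.1 s.
At the end, for the whole second after the job is handed in: Pawl down on the teeth (under 0.15 rad). Jar upright (0.06 rad), still, on the base plate (5 mm), within 6 mm of the seat and pressed on the vee jaw with over 3 N; sprung pad pushed in 1.5 to 12.5 mm of its 14 mm; knob at rest (value of joint pawl below 0.15 rad and value of joint pad between 0.0015 and 0.0125 m and contact force between jar and vee above 3 N and horizontal distance between jar and seat below 0.006 m and z of jar in the frame of seat below 0.005 m and angle between jar's own z axis and vertical below 0.06 rad and linear speed of jar below 0.01 m/s and velocity of joint knob below 0.05 rad/s); the robot touches nothing.
It fails at once if the glass is strained: the clamp, with its pad pushed in, presses the jar on the vee jaw with more than 30 N (contact force between jar and vee above 30 N and value of joint pad above 0.003 m).
It fails at once if the can, tin, lemon, mug or spoon is displaced by more than 30 mm (distance of any of can, tin, lemon, mug, spoon from where it was at the start of the episode above 0.03 m).
It also fails if it takes over 72 s, if anything falls off the work surface, if the arm or the gripper's body presses on something with over 40 N, if the wrist force passes 120 N, or if a joint passes its speed limit or range.

## Working session

There is one attempt and no reset: what is moved stays moved. The work goes in short steps, Python scripts to look and compute and a tool call to move; the robot and the scene stay as the last step left them, time stands still between calls to the robot, and variables do not carry over. Pictures are saved under pics/ and viewed, at most 10 in all, crops included, and the job is handed in when it is done.

Besides the shell and the picture viewer there is one more tool, called as a command line: name --argument value ..., lists and objects as JSON in quotes. play_rows: Moves the arm, as the interface text tells. Its arguments: {"type":"object","properties":{"steps":{"type":"array"},"jaw":{"type":"number"},"grip_force":{"type":"number"}},"required":["steps"]}

```bash
mkdir -p pics; cat > h.py <<'E'
import numpy as np, cv2
from scipy.spatial.transform import Rotation as Rn
from workcell import bot
def cam(n,name=None):
    c=bot.read_camera(n)
    if name: cv2.imwrite('pics/'+name,c['pixels'])
    return c
def ray(c,u,v):
    d=c['R'].T@np.linalg.solve(c['mtx'],[u,v,1.]); o=-c['R'].T@c['t']; return o,d
def onz(c,u,v,z):
    o,d=ray(c,u,v); return o+d*(z-o[2])/d[2]
def proj(c,X):
    p=c['mtx']@(c['R']@np.array(X)+c['t']); return p[:2]/p[2]
def blobs(c,lo,hi,amin=30):
    hsv=cv2.cvtColor(c['pixels'],cv2.COLOR_BGR2HSV); m=cv2.inRange(hsv,np.array(lo),np.array(hi))
    n,l,s,ce=cv2.connectedComponentsWithStats(m)
    return [(s[i].tolist(),ce[i].round(1).tolist()) for i in range(1,n) if s[i][4]>=amin]
def st():
    s=bot.read_state(); print({k:np.round(s[k],4).tolist() for k in('time','q','tool_pos','tcp_rot','wrist_force','width','grip_force')}); 
    R=Rn.from_rotvec(s['tcp_rot']).as_matrix(); print('tool axes x,y,z:',R.T.round(3).tolist()); return s,R
E
python3 - <<'E'
from h import *
st()
a=cam('top','top0.png');b=cam('scene','scene0.png')
for c in(a,b): print('yel',blobs(c,(22,120,100),(34,255,255)),'red',blobs(c,(0,150,80),(5,255,255)),blobs(c,(174,150,80),(180,255,255)))
for c in (a,b): print((-c['R'].T@c['t']).round(3),c['mtx'][0,0])
E
```

```text
{'time': 0.0, 'q': [-1.1459, 0.2648, 1.6054, -0.0, 1.2737, -0.0369], 'tool_pos': [0.3004, -0.6037, 0.2469], 'tcp_rot': [-3.056, -0.7185, 0.0007], 'wrist_force': [-0.2297, -0.3443, 0.1014], 'width': 0.9979, 'grip_force': 0.0}
tool axes x,y,z: [[0.895, 0.446, 0.0], [0.446, -0.895, -0.002], [-0.001, 0.002, -1.0]]
yel [([227, 146, 16, 21, 240], [234.3, 156.0])] red [([414, 77, 11, 10, 52], [418.1, 82.0]), ([347, 220, 7, 8, 42], [350.0, 223.5])] []
yel [([183, 179, 7, 9, 30], [186.2, 182.2]), ([254, 184, 19, 18, 254], [263.1, 192.7])] red [([477, 148, 16, 13, 151], [484.1, 154.6]), ([318, 245, 11, 10, 83], [323.0, 249.4])] []
[0.329 0.17  1.235] 370.39791889592385
[-0.357 -0.595  0.707] 497.2283549772284
```

View pics/top0.png

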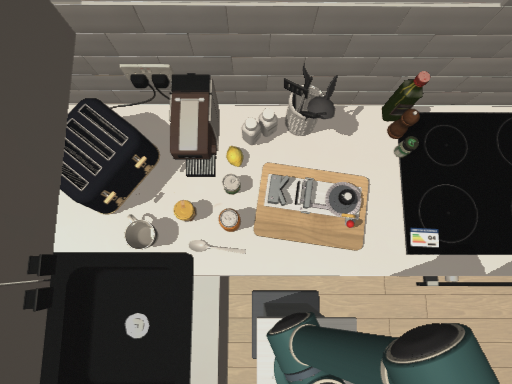

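View pics/scene0.png

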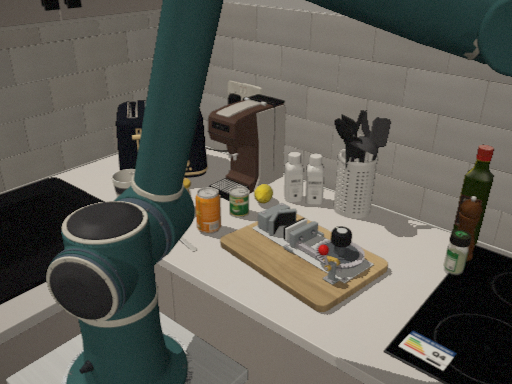

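The top view shows the jar's yellow lid at (184,211), can (229,219), tin (232,184), lemon (234,156), mug (141,233) and spoon (215,247). The board spans about x 255–369, with the knob at (345,198) and the red ball at (350,223). In the scene view the ball is at (323,249), leaning toward the vee, and the knob at (342,237).

```bash
python3 - <<'E'
from h import *
a=cam('top');b=cam('scene')
# board
hsv=cv2.cvtColor(a['pixels'],cv2.COLOR_BGR2HSV)
m=cv2.inRange(hsv,np.array((8,70,90)),np.array((22,220,255))); m[:155]=0;m[255:]=0;m[:,:245]=0;m[:,380:]=0
pts=cv2.findNonZero(m); r=cv2.minAreaRect(cv2.convexHull(pts)); box=cv2.boxPoints(r)
W=np.array([onz(a,u,v,.022) for u,v in box]); print('board',W.round(4).tolist(),W.mean(0).round(4))
e=[W[1]-W[0],W[2]-W[1]];print([np.linalg.norm(x).round(4) for x in e],[np.degrees(np.arctan2(x[1],x[0])).round(2) for x in e])
print('jar lid',blobs(a,(15,120,90),(30,255,255),60))
o1,d1=ray(a,350,223.5);o2,d2=ray(b,323,249.4)
s=np.linalg.lstsq(np.c_[d1,-d2],o2-o1,rcond=None)[0];print('ball',(o1+s[0]*d1).round(4),(o2+s[1]*d2).round(4))
for n,u,v,z in[('knob top',345,198,.11),('jar',184,211,.087),('can',229,219,.115),('tin',232,184,.072),('mug',141,233,.095),('lemon',234,156,.03),('ball',350,223.5,.1)]: print(n,onz(a,u,v,z).round(3))
cv2.imwrite('pics/c.png',np.hstack([cv2.resize(a['pixels'][150:260,250:375],None,fx=3.2,fy=3.2,interpolation=3),cv2.resize(a['pixels'][150:260,125:250],None,fx=3.2,fy=3.2,interpolation=3)])[:, :800])
E
```

```text
board [[0.4089, 0.1729, 0.022], [0.6568, 0.137, 0.022], [0.6022, -0.2297, 0.022], [0.3579, -0.1803, 0.022]] [ 0.5064 -0.025   0.022 ]
[np.float64(0.2505), np.float64(0.3707)] [np.float64(-8.24), np.float64(-98.47)]
jar lid [([227, 146, 16, 21, 240], [234.3, 156.0]), ([174, 200, 21, 20, 311], [183.7, 210.3])]
ball [ 0.4385 -0.1267  0.1033] [ 0.4379 -0.126   0.103 ]
knob top [ 0.516 -0.113  0.11 ]
jar [0.478 0.386 0.087]
can [0.451 0.243 0.115]
tin [0.568 0.238 0.072]
mug [0.409 0.513 0.095]
lemon [0.673 0.235 0.03 ]
ball [ 0.439 -0.128  0.1  ]
```

View pics/c.png

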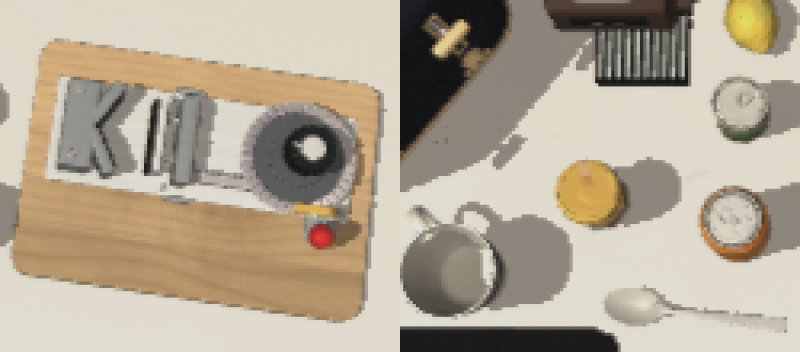

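The crop confirms the parts: vee at left, pad bar at about (152,135) in the crop, knob centre about (312,150), ball (320,237) on the vee side of the pin. The board is at about (0.5065,-0.026), yaw -8.4°. I'll throw the pawl first.

```bash
cat >> h.py <<'E'
BX,BY,BYAW=0.5065,-0.026,-8.4
def b2w(p):
    p=np.array(p,float); return Rn.from_euler('z',BYAW,degrees=True).apply(p)+[BX,BY,0]
def w2b(p):
    return Rn.from_euler('z',-BYAW,degrees=True).apply(np.array(p)-[BX,BY,0])
def go(w,yaw=None):
    s=bot.read_state();R=Rn.from_rotvec(s['tcp_rot']).as_matrix()
    d=R.T@(np.array(w)-s['tool_pos']); y0=np.degrees(np.arctan2(R[1,0],R[0,0]))
    t=0 if yaw is None else -np.radians((yaw-y0+180)%360-180)
    print('target',np.round(w,4),'shift',d.round(4),'turn',round(t,3),'yaw now',y0.round(2),'q6',s['q'][5].round(3))
E
python3 -c "
from h import *
go(b2w([-.055,-.071,.17]),-8.4); go(b2w([-.055,-.071,.107]),-8.4)"
```

```text
target [ 0.4417 -0.0882  0.17  ] shift [ 0.3562 -0.3987  0.078 ] turn 0.608 yaw now 26.46 q6 -0.037
target [ 0.4417 -0.0882  0.107 ] shift [ 0.3562 -0.3986  0.141 ] turn 0.608 yaw now 26.46 q6 -0.037
```

play_rows --steps '[0.356,-0.399,0.04,0.608,0.356,-0.399,0.04,0.608,0.356,-0.399,0.04,0.608,0.356,-0.399,0.04,0.608,0.356,-0.399,0.04,0.608,0.356,-0.399,0.04,0.608,0.356,-0.399,0.04,0.608,0.356,-0.399,0.04,0.608,0.356,-0.399,0.078,0.608,0.356,-0.399,0.078,0.608]' --jaw 255 --grip_force 40

```text
time: 1.45
tool_pos: [0.4393, -0.0855, 0.1671]
tcp_rot: [-3.132, 0.223, 0.01]
wrist_force: [-0.6, -0.6, -0.2]
width: -0.004
grip_force: 0.0
```

```bash
python3 - <<'E'
from h import *
st(); c=cam('wrist','w1.png')
print(blobs(c,(0,150,60),(6,255,255)))
for p in [(-.053,-.109,.1),(.03,-.095,.11)]: print(proj(c,b2w(p)).round(1))
go(b2w([-.055,-.071,.107]),-8.4)
E
```

```text
{'time': 1.45, 'q': [-0.2482, -0.1023, 2.1542, 0.0004, 1.0961, 1.4642], 'tool_pos': [0.4393, -0.0855, 0.1671], 'tcp_rot': [-3.1322, 0.2225, 0.0099], 'wrist_force': [-0.6289, -0.5593, -0.2149], 'width': -0.0041, 'grip_force': 0.0}
tool axes x,y,z: [[0.99, -0.141, -0.006], [-0.141, -0.99, -0.001], [-0.006, 0.002, -1.0]]
[([307, 199, 38, 23, 645], [325.8, 210.0])]
[323.4 204.6]
[308.6  54.5]
target [ 0.4417 -0.0882  0.107 ] shift [0.0016 0.0009 0.0618] turn 0.004 yaw now -8.2 q6 1.464
```

View pics/w1.png

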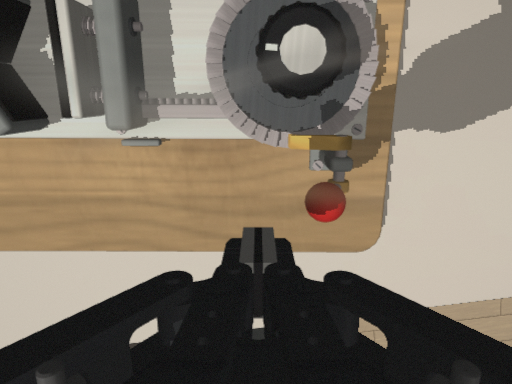

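The wrist view shows the ball at (326,203) and the knob centre at about (305,50), both within about 2 mm of the model. The finger is to the ball's left, so I'll descend and push.

play_rows --steps '[0.002,0.001,0.04,0,0.002,0.001,0.062,0,0.002,0.001,0.062,0,0.002,0.016,0.062,0,0.002,0.031,0.062,0,0.002,0.043,0.062,0,0.002,0.054,0.062,0,0.002,0.06,0.062,0,0.002,0.06,0.062,0,0.002,0.06,0.062,0]'

```text
time: 2.75
tool_pos: [0.4354, -0.1464, 0.1085]
tcp_rot: [-3.129, 0.231, -0.001]
wrist_force: [1.2, 8.9, 3.2]
width: -0.002
grip_force: 4.5
```

```bash
python3 - <<'E'
from h import *
st(); c=cam('wrist'); t=cam('top')
print(blobs(c,(0,150,40),(6,255,255)),blobs(t,(0,150,60),(6,255,255),15))
for cc in (c,t): print(proj(cc,b2w((-.053,-.109,.1))).round(1), proj(cc,b2w((-.053,-.156,.095))).round(1))
k=b2w([.03,-.095,.13]);
for q in (go,): q(k)
E
```

```text
{'time': 2.75, 'q': [-0.3815, -0.01, 2.1888, 0.005, 0.9636, 1.334], 'tool_pos': [0.4354, -0.1464, 0.1085], 'tcp_rot': [-3.1289, 0.2313, -0.0008], 'wrist_force': [1.2142, 8.9285, 3.2151], 'width': -0.0022, 'grip_force': 4.5068}
tool axes x,y,z: [[0.989, -0.147, 0.0], [-0.147, -0.989, -0.004], [0.001, 0.004, -1.0]]
[([285, 221, 51, 54, 1905], [311.2, 246.6])] [([414, 77, 12, 10, 57], [418.5, 82.2])]
[208.7 256.7] [314.7 251.7]
[349.5 223.7] [364.3 226.1]
target [ 0.5223 -0.1244  0.13  ] shift [ 0.0828 -0.0346 -0.0213] turn 0 yaw now -8.44 q6 1.334
```

Pawl is thrown back (ball at its thrown-back projection). Moving above the knob now, with the fingers partly open.

play_rows --steps '[0,-0.01,-0.03,0,0,-0.01,-0.06,0,0.04,-0.035,-0.06,0.18,0.083,-0.035,-0.06,0.36,0.083,-0.035,-0.06,0.56,0.083,-0.035,-0.06,0.56,0.083,-0.035,-0.06,0.56]' --jaw 78

```text
time: 3.72
tool_pos: [0.5216, -0.1256, 0.168]
tcp_rot: [2.949, -1.082, -0.001]
wrist_force: [-0.1, 0.4, 0.3]
width: 0.695
grip_force: 0.0
```

```bash
python3 - <<'E'
from h import *
st(); c=cam('wrist','w2.png'); print(proj(c,b2w((.03,-.095,.11))).round(1),proj(c,b2w((.03,-.095,.053))).round(1))
t=cam('top');print(blobs(t,(0,150,60),(6,255,255),15))
go(b2w([.03,-.095,.092]))
E
```

```text
{'time': 3.725, 'q': [-0.2827, 0.0688, 1.9844, -0.0, 1.0891, 1.9915], 'tool_pos': [0.5216, -0.1256, 0.168], 'tcp_rot': [2.9492, -1.0824, -0.0012], 'wrist_force': [-0.1335, 0.3806, 0.3369], 'width': 0.6951, 'grip_force': 0.0}
tool axes x,y,z: [[0.763, -0.647, -0.001], [-0.647, -0.763, 0.0], [-0.001, 0.0, -1.0]]
[254.7 218.7] [255.3 192.5]
[([414, 77, 12, 10, 59], [418.5, 82.1])]
target [ 0.5223 -0.1244  0.092 ] shift [-0.0002 -0.0014  0.0762] turn 0 yaw now -40.37 q6 1.993
```

View pics/w2.png

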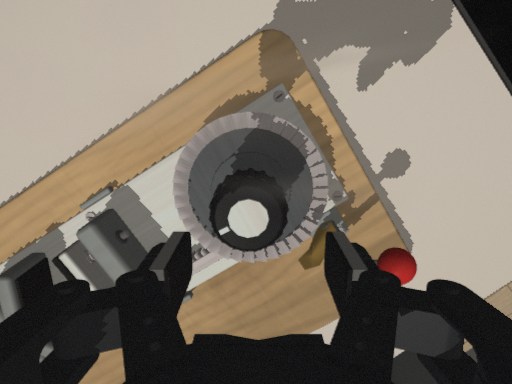

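The knob top is at (249,218), about 3 mm left of the finger mid-line. The brass nose at (318,248) is close to the right finger's path, so I'll compute its direction and turn away from it.

```bash
python3 - <<'E'
from h import *
c=cam('wrist')
k=w2b(onz(c,249,218.5,.110)); print('knob top',k, 'disc',w2b(onz(c,251,187,.053)))
for p in [(318,248),(305,263),(332,225)]:
  n=w2b(onz(c,*p,.09)); d=n-k; print(n.round(3),np.hypot(*d[:2]),np.degrees(np.arctan2(d[1],d[0])))
im=c['pixels']; g=cv2.cvtColor(im,cv2.COLOR_BGR2HSV)[...,2]
x=bot.read_state();
E
```

```text
knob top [ 0.03187329 -0.09227322  0.11      ] disc [ 0.03528633 -0.0945334   0.053     ]
[-0.015 -0.115  0.09 ] 0.05265706538377531 -153.85378190173918
[-0.02  -0.103  0.09 ] 0.053194849461703 -168.57509324943703
[-0.006 -0.131  0.09 ] 0.05429169067839276 -134.41849606426615
```

```bash
python3 - <<'E'
from h import *
go(b2w([.0315,-.0935,.092]))
E
```

```text
target [ 0.524  -0.1231  0.092 ] shift [ 0.0001 -0.0035  0.0763] turn 0 yaw now -40.39 q6 1.993
```

play_rows --steps '[0,-0.0035,0,-0.18,0,-0.0035,0.02,-0.37,0,-0.0035,0.05,-0.37,0,-0.0035,0.076,-0.37,0,-0.0035,0.076,-0.37,0,-0.0035,0.076,-0.37]'

```text
time: 4.62
tool_pos: [0.5249, -0.1231, 0.0933]
tcp_rot: [3.097, -0.525, 0.002]
wrist_force: [-0.2, -0.3, 0.4]
width: 0.695
grip_force: 0.0
```

play_rows --steps '[0,0,0,0,0,0,0,0,0,0,0,0,0,0,0,0,0,0,0,0]' --jaw 255 --grip_force 30

```text
time: 5.25
tool_pos: [0.5263, -0.1213, 0.0947]
tcp_rot: [-3.094, 0.526, -0.006]
wrist_force: [0.1, 8.3, 4.4]
width: 0.529
grip_force: 31.3
```

```bash
python3 - <<'E'
from h import *
st()
E
```

```text
{'time': 5.25, 'q': [-0.2748, 0.1566, 2.0387, 0.0043, 0.9429, 1.6304], 'tool_pos': [0.5263, -0.1213, 0.0947], 'tcp_rot': [-3.094, 0.5263, -0.0059], 'wrist_force': [0.0662, 8.3296, 4.3819], 'width': 0.529, 'grip_force': 31.3259}
tool axes x,y,z: [[0.944, -0.331, 0.003], [-0.331, -0.944, -0.004], [0.004, 0.002, -1.0]]
```

play_rows --steps '[0,-0.003,0,0,0,-0.003,0,-0.16,0,-0.003,0,-0.32,0,-0.003,0,-0.48,0,-0.003,0,-0.64,0,-0.003,0,-0.64]'

```text
time: 6.0
tool_pos: [0.5264, -0.1198, 0.0946]
tcp_rot: [-3.105, -0.477, -0.004]
wrist_force: [-3.5, 2.9, 7.7]
width: 0.53
grip_force: 31.6
```

```bash
python3 - <<'E'
from h import *
st(); print(bot.read_state()['torque']); cam('wrist','w3.png')
E
```

```text
{'time': 6.0, 'q': [-0.2706, 0.1571, 2.0381, 0.0013, 0.9444, 0.9947], 'tool_pos': [0.5264, -0.1198, 0.0946], 'tcp_rot': [-3.105, -0.4769, -0.0035], 'wrist_force': [-3.4816, 2.8892, 7.6553], 'width': 0.5301, 'grip_force': 31.6149}
tool axes x,y,z: [[0.954, 0.3, 0.002], [0.3, -0.954, 0.0], [0.002, 0.0, -1.0]]
[0.88556809 0.52550639 0.04245749]
```

View pics/w3.png

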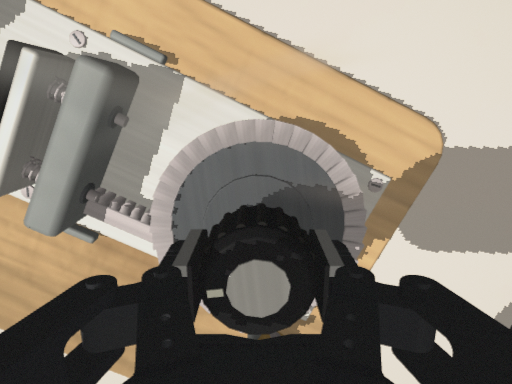

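The knob is gripped with its cap at (258,288), and the sliding jaw at (85,145) has moved back. I'll continue winding.

play_rows --steps '[0,0,0,-0.16,0,0,0,-0.32,0,0,0,-0.48,0,0,0,-0.64,0,0,0,-0.7,0,0,0,-0.7]'

```text
time: 6.8
tool_pos: [0.5255, -0.1188, 0.0946]
tcp_rot: [-2.752, -1.511, -0.002]
wrist_force: [-4.1, 5.8, 9.9]
width: 0.532
grip_force: 31.9
```

```bash
python3 - <<'E'
from h import *
st(); print(bot.read_state()['torque'])
t=cam('top'); 
cv2.imwrite('pics/t2.png',cv2.resize(t['pixels'][150:260,250:375],None,fx=6,fy=5.4,interpolation=3))
c=cam('wrist')
for y in (.015,.019,.03,.04): print(y, proj(t,b2w((.03,y,.065))).round(1), proj(c,b2w((.03,y,.065))).round(1))
E
```

```text
{'time': 6.8, 'q': [-0.2699, 0.1567, 2.0387, 0.0027, 0.9467, 0.2954], 'tool_pos': [0.5255, -0.1188, 0.0946], 'tcp_rot': [-2.7523, -1.5107, -0.0018], 'wrist_force': [-4.1143, 5.789, 9.9342], 'width': 0.5316, 'grip_force': 31.9359}
tool axes x,y,z: [[0.537, 0.844, 0.002], [0.844, -0.537, -0.001], [0.0, 0.002, -1.0]]
[1.24667135 0.94699296 0.03676429]
0.015 [310.9 193.5] [149.6  27.9]
0.019 [309.7 193.3] [145.   18.5]
0.03 [306.3 192.9] [132.   -8.1]
0.04 [303.2 192.4] [119.8 -33.2]
```

View pics/t2.png

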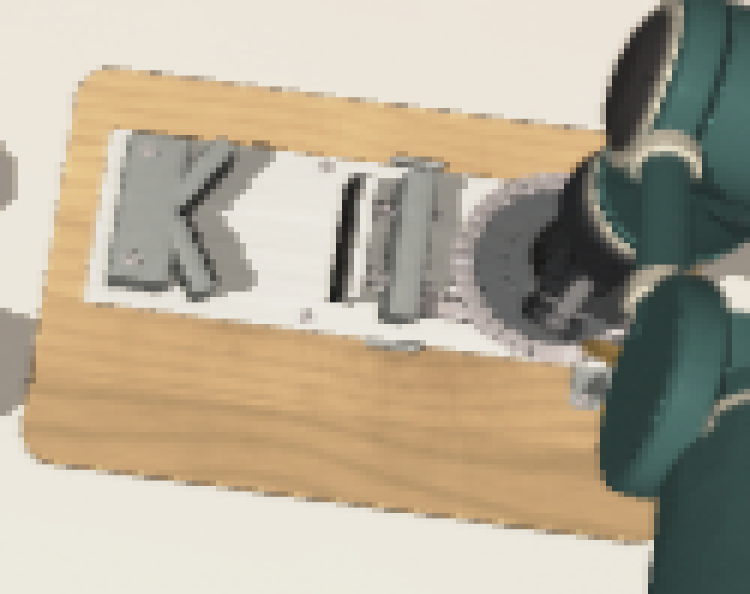

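Pad face is at (306.7,194), i.e. board y ≈ 0.029, so the jaw is at ≈ 0.010 m, open enough. I'll let go and head for the jar.

play_rows --steps '[0,0,0,0,0,0,0,0,0,0,0,0,0,0,-0.03,0,0,0,-0.08,0,0,0,-0.14,0,0,0,-0.15,0]' --jaw 80

```text
time: 7.78
tool_pos: [0.5285, -0.1211, 0.248]
tcp_rot: [2.748, 1.508, 0.011]
wrist_force: [-0.2, -0.3, 0.2]
width: 0.685
grip_force: 0.0
```

```bash
python3 - <<'E'
from h import *
st()
t=cam('top'); hsv=cv2.cvtColor(t['pixels'],cv2.COLOR_BGR2HSV); m=cv2.inRange(hsv,np.array((15,120,90)),np.array((30,255,255)))
m[:190]=0;m[230:]=0;m[:,:165]=0;m[:,200:]=0
(u,v),r=cv2.minEnclosingCircle(cv2.findNonZero(m)); print(u,v,r); w=onz(t,u+.0,v,.085); print(w)
go([w[0],w[1],.20],81.6)
E
```

```text
{'time': 7.775, 'q': [-0.2711, 0.0063, 1.895, -0.0002, 1.2303, 0.296], 'tool_pos': [0.5285, -0.1211, 0.248], 'tcp_rot': [2.748, 1.5078, 0.011], 'wrist_force': [-0.1879, -0.3253, 0.2054], 'width': 0.6847, 'grip_force': 0.0}
tool axes x,y,z: [[0.537, 0.843, 0.003], [0.843, -0.537, 0.01], [0.01, -0.003, -1.0]]
184.03846740722656 210.2820587158203 10.56146240234375
[0.48091166 0.38587479 0.085     ]
target [0.4809 0.3859 0.2   ] shift [ 0.4022 -0.3121  0.0454] turn -0.421 yaw now 57.5 q6 0.296
```

play_rows --steps '[0.402,-0.312,0.02,-0.42,0.402,-0.312,0.02,-0.42,0.402,-0.312,0.02,-0.42,0.402,-0.312,0.02,-0.42,0.402,-0.312,0.02,-0.42,0.402,-0.312,0.02,-0.42,0.402,-0.312,0.02,-0.42,0.402,-0.312,0.045,-0.42,0.402,-0.312,0.045,-0.42,0.402,-0.312,0.045,-0.42]' --jaw 0

```text
time: 9.07
tool_pos: [0.4768, 0.3861, 0.1946]
tcp_rot: [2.377, 2.054, -0.008]
wrist_force: [-0.1, -1.1, 0.0]
width: 1.003
grip_force: 0.0
```

```bash
python3 - <<'E'
from h import *
st()
c=cam('wrist'); hsv=cv2.cvtColor(c['pixels'],cv2.COLOR_BGR2HSV); m=cv2.inRange(hsv,np.array((15,110,60)),np.array((32,255,255)))
n,l,s,ce=cv2.connectedComponentsWithStats(m); i=1+s[1:,4].argmax(); (u,v),r=cv2.minEnclosingCircle(cv2.findNonZero((l==i).astype(np.uint8))); print(s[i],u,v,r)
w=onz(c,u,v,.086);print(w)
print(proj(c,[.481,.386,.087]))
go([w[0],w[1],.082]);
E
```

```text
{'time': 9.075, 'q': [0.6403, 0.1904, 1.7948, -0.0006, 1.1612, 0.7858], 'tool_pos': [0.4768, 0.3861, 0.1946], 'tcp_rot': [2.3767, 2.0543, -0.0076], 'wrist_force': [-0.1443, -1.0879, 0.0066], 'width': 1.0034, 'grip_force': 0.0}
tool axes x,y,z: [[0.145, 0.989, -0.004], [0.989, -0.145, -0.003], [-0.004, -0.003, -1.0]]
[ 225  139   86   88 5546] 267.26239013671875 182.42079162597656 43.678585052490234
[0.48504239 0.39120376 0.086     ]
[262.72441789 190.49654252]
target [0.485  0.3912 0.082 ] shift [0.0071 0.0067 0.1137] turn 0 yaw now 81.6 q6 0.786
```

play_rows --steps '[0.006,0.006,0.03,0,0.006,0.006,0.07,0,0.006,0.006,0.1,0,0.006,0.006,0.118,0,0.006,0.006,0.118,0,0.006,0.006,0.118,0]'

```text
time: 9.88
tool_pos: [0.4862, 0.3919, 0.0809]
tcp_rot: [2.379, 2.051, 0.004]
wrist_force: [-0.1, 0.0, -0.0]
width: 0.998
grip_force: 0.0
```

play_rows --steps '[0,0,0,0,0,0,0,0,0,0,0,0,0,0,0,0,0,0,0,0]' --jaw 255 --grip_force 35

```text
time: 10.5
tool_pos: [0.4857, 0.3926, 0.0813]
tcp_rot: [2.378, 2.053, 0.004]
wrist_force: [-1.7, 0.6, 5.9]
width: 0.734
grip_force: 37.8
```

```bash
python3 - <<'E'
from h import *
st()
E
```

```text
{'time': 10.5, 'q': [0.6398, 0.3183, 1.8637, 0.0002, 0.9569, 0.7864], 'tool_pos': [0.4857, 0.3926, 0.0813], 'tcp_rot': [2.3782, 2.0527, 0.0042], 'wrist_force': [-1.6523, 0.557, 5.8942], 'width': 0.7342, 'grip_force': 37.7782}
tool axes x,y,z: [[0.146, 0.989, 0.002], [0.989, -0.146, 0.002], [0.002, 0.002, -1.0]]
```

```bash
sed -i 's/^BX,BY,BYAW=.*/BX,BY,BYAW=0.510,-0.0205,-8.4/' h.py; python3 - <<'E'
from h import *
print(b2w([.03,-.095,0]))
go(b2w([.03,.067,.24]),81.6)
E
```

```text
[ 0.52580028 -0.11886336  0.        ]
target [0.5495 0.0414 0.24  ] shift [-0.3378  0.1147 -0.1592] turn -0.0 yaw now 81.6 q6 0.786
```

play_rows --steps '[0,0,-0.05,0,0,0,-0.1,0,0,0,-0.15,0,0,0,-0.16,0]'

```text
time: 11.0
tool_pos: [0.4868, 0.3932, 0.244]
tcp_rot: [2.378, 2.052, 0.013]
wrist_force: [-0.1, 0.5, -3.8]
width: 0.734
grip_force: 41.3
```

play_rows --steps '[-0.05,0.017,0,0,-0.1,0.034,0,0,-0.15,0.051,0,0,-0.2,0.068,0,0,-0.25,0.085,0,0,-0.3,0.102,0,0,-0.325,0.11,0,0,-0.338,0.115,0.02,0,-0.338,0.115,0.04,0,-0.338,0.115,0.04,0]'

```text
time: 12.25
tool_pos: [0.5461, 0.0414, 0.1947]
tcp_rot: [-2.373, -2.049, 0.009]
wrist_force: [0.6, 0.0, -2.9]
width: 0.734
grip_force: 41.0
```

```bash
python3 - <<'E'
from h import *
st()
c=cam('wrist','w4.png'); cam('scene','s4.png')
print(proj(c,b2w([.03,.1096,.071])),proj(c,b2w([.03,.029,.065])))
go(b2w([.03,.067,.12]),81.6)
cv2.imwrite('pics/j.png',np.hstack([cv2.resize(cv2.imread('pics/w4.png'),(400,300)),cv2.resize(cv2.imread('pics/s4.png')[160:310,200:400],(400,300))]))
E
```

```text
{'time': 12.25, 'q': [0.0298, 0.0697, 1.9308, 0.0007, 1.1493, 0.1758], 'tool_pos': [0.5461, 0.0414, 0.1947], 'tcp_rot': [-2.3735, -2.0495, 0.0094], 'wrist_force': [0.5766, 0.0296, -2.8795], 'width': 0.7336, 'grip_force': 40.9882}
tool axes x,y,z: [[0.146, 0.989, -0.001], [0.989, -0.146, -0.008], [-0.008, 0.0, -1.0]]
[262.48974214 129.00807857] [262.08889583 228.87038401]
target [0.5495 0.0414 0.12  ] shift [-0.      0.0013  0.078 ] turn 0.001 yaw now 81.66 q6 0.176
```

View pics/j.png

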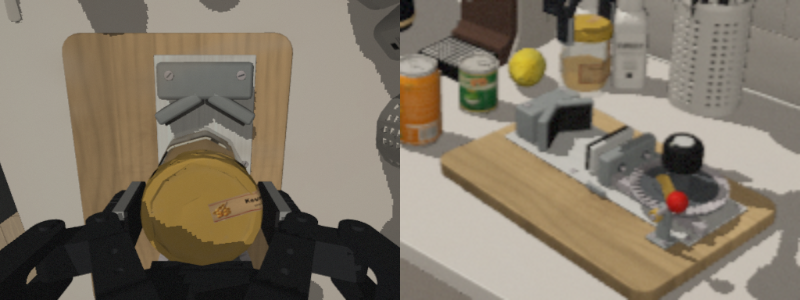

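The wrist view shows the jar held upright and lined up with the vee, apex at about (265,127) near the prediction. The scene view shows the pawl thrown back. Lowering.

play_rows --steps '[0,0.001,0.02,0,0,0.001,0.04,0,0,0.001,0.06,0,0,0.001,0.075,0,0,0.001,0.083,0,0,0.001,0.083,0,0,0.001,0.083,0]'

```text
time: 13.22
tool_pos: [0.5509, 0.0404, 0.1171]
tcp_rot: [2.378, 2.052, 0.002]
wrist_force: [0.3, 0.8, -3.1]
width: 0.733
grip_force: 41.1
```

```bash
python3 - <<'E'
from h import *
st(); go(b2w([.03,.067,.1063]),81.6)
E
```

```text
{'time': 13.225, 'q': [0.028, 0.1521, 1.9957, 0.0, 0.9922, 0.175], 'tool_pos': [0.5509, 0.0404, 0.1171], 'tcp_rot': [2.3778, 2.0518, 0.0019], 'wrist_force': [0.2881, 0.7871, -3.08], 'width': 0.7332, 'grip_force': 41.1406}
tool axes x,y,z: [[0.146, 0.989, 0.0], [0.989, -0.146, 0.002], [0.002, 0.0, -1.0]]
target [0.5495 0.0414 0.1063] shift [ 0.0008 -0.0016  0.0108] turn -0.0 yaw now 81.58 q6 0.175
```

play_rows --steps '[0.001,-0.001,0.006,0,0.001,-0.001,0.01,0,0.001,-0.001,0.011,0,0.001,-0.001,0.011,0]'

```text
time: 13.72
tool_pos: [0.5495, 0.0415, 0.1064]
tcp_rot: [-2.379, -2.052, -0.0]
wrist_force: [-4.0, 0.7, 4.7]
width: 0.729
grip_force: 41.7
```

```bash
python3 - <<'E'
from h import *
st()
E
```

```text
{'time': 13.725, 'q': [0.0301, 0.1634, 2.0054, 0.0001, 0.9728, 0.1771], 'tool_pos': [0.5495, 0.0415, 0.1064], 'tcp_rot': [-2.3786, -2.0522, -0.0002], 'wrist_force': [-3.9847, 0.6751, 4.7108], 'width': 0.7289, 'grip_force': 41.7451}
tool axes x,y,z: [[0.147, 0.989, 0.0], [0.989, -0.147, 0.0], [0.0, 0.0, -1.0]]
```

play_rows --steps '[0,0,0,0,0,0,0,0,0,0,0,0,0,0,-0.02,0,0,0,-0.06,0,0,0,-0.1,0,0,0,-0.1,0]' --jaw 0

```text
time: 14.6
tool_pos: [0.5524, 0.0415, 0.2098]
tcp_rot: [2.374, 2.049, 0.01]
wrist_force: [0.3, 0.4, 0.8]
width: 1.002
grip_force: 0.0
```

```bash
python3 - <<'E'
from h import *
st(); c=cam('wrist','w5.png'); cam('scene','s5.png')
cv2.imwrite('pics/j5.png',np.hstack([cv2.resize(cv2.imread('pics/w5.png'),(400,300)),cv2.resize(cv2.imread('pics/s5.png')[160:310,200:400],(400,300))]))
go(b2w([-.055,-.195,.2]),-8.4)
go(b2w([-.055,-.195,.1]),-8.4)
E
```

```text
{'time': 14.6, 'q': [0.03, 0.0584, 1.9137, 0.0, 1.1609, 0.177], 'tool_pos': [0.5524, 0.0415, 0.2098], 'tcp_rot': [2.3745, 2.0488, 0.0104], 'wrist_force': [0.3216, 0.4275, 0.8184], 'width': 1.0018, 'grip_force': 0.0}
tool axes x,y,z: [[0.146, 0.989, 0.002], [0.989, -0.146, 0.008], [0.009, 0.0, -1.0]]
target [ 0.4271 -0.2054  0.2   ] shift [-0.2621 -0.085   0.0055] turn 1.57 yaw now 81.58 q6 0.177
target [ 0.4271 -0.2054  0.1   ] shift [-0.2621 -0.0851  0.1055] turn 1.57 yaw now 81.58 q6 0.177
```

View pics/j5.png

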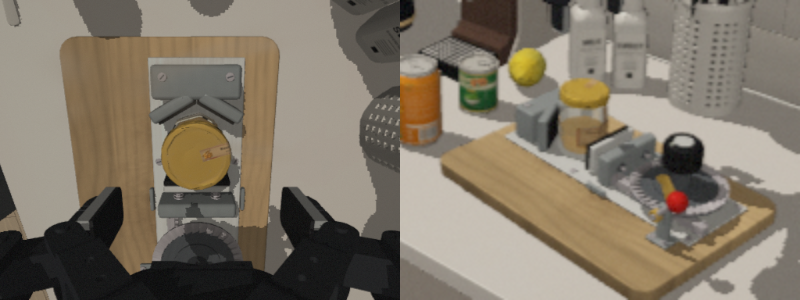

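Jar stands upright in the bay, lid at (196,155) in the left half, pad not touching. Next, tip the pawl back.

play_rows --steps '[-0.05,-0.03,0,0,-0.11,-0.06,0,0,-0.17,-0.085,0,0,-0.23,-0.085,0,0,-0.262,-0.085,0.01,0,-0.262,-0.085,0.05,0,-0.262,-0.085,0.09,0,-0.262,-0.085,0.107,0,-0.262,-0.085,0.107,0,-0.262,-0.085,0.107,0]' --jaw 255

```text
time: 15.95
tool_pos: [0.4279, -0.2056, 0.0994]
tcp_rot: [2.377, 2.052, 0.001]
wrist_force: [-0.3, -0.0, 1.1]
width: 0.001
grip_force: 0.0
```

```bash
python3 - <<'E'
from h import *
s,_=st(); print(w2b(s['tool_pos']))
c=cam('wrist');print(blobs(c,(0,150,40),(6,255,255)),proj(c,b2w((-.053,-.156,.095))))
E
```

```text
{'time': 15.95, 'q': [-0.5004, 0.0311, 2.1671, -0.0, 0.9417, -0.3538], 'tool_pos': [0.4279, -0.2056, 0.0994], 'tcp_rot': [2.3769, 2.0517, 0.001], 'wrist_force': [-0.3241, -0.0218, 1.0546], 'width': 0.0011, 'grip_force': 0.0}
tool axes x,y,z: [[0.146, 0.989, -0.001], [0.989, -0.146, 0.002], [0.002, -0.001, -1.0]]
[-0.05419166 -0.19511869  0.09937267]
[([228, 143, 60, 60, 2629], [256.6, 171.1])] [258.49040205 165.36772217]
```

play_rows --steps '[0.014,0,0,0,0.026,0,0,0,0.036,0,-0.002,0,0.046,0,-0.003,0,0.054,0,-0.003,0,0.058,0,-0.003,0,0.058,0,-0.003,0,0.058,0,-0.003,0]'

```text
time: 17.0
tool_pos: [0.4353, -0.1481, 0.1012]
tcp_rot: [-2.379, -2.052, 0.0]
wrist_force: [-0.0, -0.6, 0.7]
width: 0.003
grip_force: 0.0
```

```bash
python3 - <<'E'
from h import *
s,_=st(); print(w2b(s['tool_pos']))
c=cam('wrist');print(blobs(c,(0,150,40),(6,255,255)),proj(c,b2w((-.053,-.109,.1))),proj(c,b2w((-.053,-.129,.105))))
E
```

```text
{'time': 17.0, 'q': [-0.3819, 0.0009, 2.1937, -0.0001, 0.9471, -0.2348], 'tool_pos': [0.4353, -0.1481, 0.1012], 'tcp_rot': [-2.3786, -2.0521, 0.0003], 'wrist_force': [-0.0228, -0.6349, 0.6938], 'width': 0.0032, 'grip_force': 0.0}
tool axes x,y,z: [[0.147, 0.989, -0.0], [0.989, -0.147, -0.0], [-0.0, -0.0, -1.0]]
[-0.05523917 -0.13710418  0.10118929]
[([231, 174, 60, 61, 2797], [260.0, 203.8])] [261.13541751 194.62238374] [261.1731584  247.06204687]
```

```bash
python3 - <<'E'
from h import *
go([.526,-.118,.15]);go([.526,-.118,.093])
E
```

```text
target [ 0.526 -0.118  0.15 ] shift [ 0.0431  0.0852 -0.0488] turn 0 yaw now 81.56 q6 -0.235
target [ 0.526 -0.118  0.093] shift [0.0431 0.0852 0.0082] turn 0 yaw now 81.56 q6 -0.235
```

play_rows --steps '[-0.015,0,-0.03,0,-0.01,0,-0.08,0,0.043,0.04,-0.08,0.15,0.043,0.085,-0.08,0.3,0.043,0.085,-0.08,0.3,0.043,0.085,-0.04,0.3,0.043,0.085,-0.01,0.3,0.043,0.085,0.008,0.3,0.043,0.085,0.008,0.3,0.043,0.085,0.008,0.3]' --jaw 78

```text
time: 18.3
tool_pos: [0.5265, -0.1183, 0.0944]
tcp_rot: [2.658, 1.673, 0.002]
wrist_force: [0.4, 0.2, 0.1]
width: 0.695
grip_force: 0.0
```

play_rows --steps '[0,0,0,0,0,0,0,0,0,0,0,0,0,0,0,0,0,0,0,0]' --jaw 255 --grip_force 40

```text
time: 18.92
tool_pos: [0.5258, -0.1177, 0.0952]
tcp_rot: [-2.658, -1.674, -0.0]
wrist_force: [-4.6, 1.3, 6.2]
width: 0.524
grip_force: 41.0
```

```bash
python3 - <<'E'
from h import *
st();print(bot.read_state()['torque'])
E
```

```text
{'time': 18.925, 'q': [-0.2665, 0.1555, 2.0387, 0.0002, 0.9473, 0.1803], 'tool_pos': [0.5258, -0.1177, 0.0952], 'tcp_rot': [-2.6585, -1.6738, -0.0003], 'wrist_force': [-4.6324, 1.3015, 6.1941], 'width': 0.5241, 'grip_force': 40.9976}
tool axes x,y,z: [[0.432, 0.902, 0.0], [0.902, -0.432, 0.0], [0.0, 0.0, -1.0]]
[0.29814683 0.77441079 0.00832654]
```

play_rows --steps '[0,0,0,0.12,0,0,0,0.24,0,0,0,0.36,0,0,0,0.46,0,0,0,0.54,0,0,0,0.54]'

```text
time: 19.68
tool_pos: [0.527, -0.1186, 0.0953]
tcp_rot: [3.006, 0.905, 0.003]
wrist_force: [-2.2, -2.3, 5.9]
width: 0.527
grip_force: 41.2
```

```bash
python3 - <<'E'
from h import *
st();print(bot.read_state()['torque'])
t=cam('top'); cv2.imwrite('pics/t6.png',cv2.resize(t['pixels'][170:225,262:330],None,fx=8,fy=8,interpolation=3))
row=t['pixels'][:, :,:].astype(int)
# brightness profile along line jar->jaw at z .068, off-axis (board x=+.06/.0), to find dark pad
for bx in (0.0,.06):
  for y in np.arange(.015,.062,.003):
    u,v=proj(t,b2w([bx,y,.068])-[.004,.006,0]); print(round(y,3),cv2.getRectSubPix(t['pixels'],(1,1),(float(u),float(v)))[0,0].tolist(),end=' ')
  print()
E
```

```text
{'time': 19.675, 'q': [-0.2671, 0.1562, 2.0378, -0.0009, 0.9445, 0.7194], 'tool_pos': [0.527, -0.1186, 0.0953], 'tcp_rot': [3.0061, 0.905, 0.0034], 'wrist_force': [-2.2381, -2.3127, 5.8749], 'width': 0.5271, 'grip_force': 41.1528}
tool axes x,y,z: [[0.834, 0.552, 0.001], [0.552, -0.834, 0.003], [0.003, -0.002, -1.0]]
[-0.19374373  0.39829084 -0.08029405]
0.015 [109, 114, 114] 0.018 [122, 127, 130] 0.021 [149, 155, 159] 0.024 [136, 142, 146] 0.027 [113, 119, 123] 0.03 [159, 168, 171] 0.033 [210, 219, 222] 0.036 [168, 175, 178] 0.039 [83, 87, 90] 0.042 [42, 45, 47] 0.045 [89, 95, 97] 0.048 [201, 213, 218] 0.051 [214, 223, 227] 0.054 [204, 213, 217] 0.057 [170, 184, 193] 0.06 [154, 170, 180] 
0.015 [104, 109, 108] 0.018 [99, 104, 106] 0.021 [122, 128, 132] 0.024 [135, 143, 147] 0.027 [137, 145, 149] 0.03 [135, 144, 148] 0.033 [125, 133, 136] 0.036 [87, 92, 95] 0.039 [44, 47, 49] 0.042 [29, 36, 42] 0.045 [63, 107, 131] 0.048 [86, 166, 205] 0.051 [95, 186, 223] 0.054 [94, 184, 223] 0.057 [91, 180, 222] 0.06 [88, 178, 221]
```

Pad face is at board y ≈ 0.0455, so contact is near. Next, small steps while watching the torque.

play_rows --steps '[0,0,0,0.05,0,0,0,0.08,0,0,0,0.08]'

```text
time: 20.1
tool_pos: [0.527, -0.1188, 0.0952]
tcp_rot: [3.039, 0.785, 0.003]
wrist_force: [-0.6, -2.9, 6.5]
width: 0.523
grip_force: 41.3
```

```bash
cat > tq.py <<'E'
from h import *
s=bot.read_state();print(s['torque'].round(3),s['q'][5].round(4),s['wrist_force'].round(1),s['tool_pos'].round(4))
t=cam('top')
for bx in (-.005,):
  ys=np.arange(.015,.062,.001); g=[]
  for y in ys:
    u,v=proj(t,b2w([bx,y,.068])-[.004,.006,0]); g.append(cv2.getRectSubPix(t['pixels'],(1,1),(float(u),float(v)))[0,0].mean())
  g=np.array(g); i=g.argmin(); j=i+np.argmax(g[i:]>120); print('dark min',ys[i],'face',ys[j], 'back plate bright', ys[g[:i].argmax()])
E
python3 tq.py
```

```text
[-0.328  0.393 -0.012] 0.7987 [-0.6 -2.9  6.5] [ 0.527  -0.1188  0.0952]
dark min 0.044000000000000025 face 0.04800000000000003 back plate bright 0.034000000000000016
```

play_rows --steps '[0,0,0,0.04,0,0,0,0.08,0,0,0,0.08]'

```text
time: 20.52
tool_pos: [0.5272, -0.119, 0.0952]
tcp_rot: [3.068, 0.663, 0.004]
wrist_force: [-1.6, -4.0, 5.4]
width: 0.526
grip_force: 41.2
```

```bash
python3 tq.py
```

```text
[-0.342  0.326  0.04 ] 0.8786 [-1.6 -4.   5.4] [ 0.5272 -0.119   0.0952]
dark min 0.04600000000000003 face 0.04900000000000003 back plate bright 0.03700000000000002
```

play_rows --steps '[0,0,0,0.04,0,0,0,0.08,0,0,0,0.08]'

```text
time: 20.95
tool_pos: [0.5272, -0.1193, 0.0953]
tcp_rot: [3.092, 0.54, 0.004]
wrist_force: [-1.0, -4.3, 4.9]
width: 0.521
grip_force: 41.2
```

```bash
python3 tq.py
```

```text
[-0.422  0.293  0.154] 0.9586 [-1.  -4.3  4.9] [ 0.5272 -0.1193  0.0953]
dark min 0.04600000000000003 face 0.04900000000000003 back plate bright 0.03700000000000002
```

play_rows --steps '[0,0,0,0.04,0,0,0,0.08,0,0,0,0.12,0,0,0,0.12]'

```text
time: 21.5
tool_pos: [0.5274, -0.1196, 0.0953]
tcp_rot: [3.118, 0.354, 0.005]
wrist_force: [-1.1, -6.9, 4.6]
width: 0.526
grip_force: 41.2
```

```bash
python3 tq.py; python3 - <<'E'
from h import *
c=cam('wrist','w7.png'); cv2.imwrite('pics/w7c.png',c['pixels'])
print(proj(c,b2w([.03,.0,.071])), proj(c,b2w([.03,.045,.065])))
E
```

```text
[-0.602  0.261  0.175] 1.0784 [-1.1 -6.9  4.6] [ 0.5274 -0.1196  0.0953]
dark min 0.04600000000000003 face 0.04900000000000003 back plate bright 0.03700000000000002
[ 57.91253541 173.39730806] [-31.66060305 135.79196011]
```

```bash
python3 - <<'E'
from h import *
t=cam('top'); a=cv2.resize(t['pixels'][170:225,262:330],None,fx=8,fy=8,interpolation=3)
cv2.imwrite('pics/cmp.png',cv2.resize(np.hstack([cv2.imread('pics/t6.png'),a]),(800,324)))
E
```

```text
(no output)
```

View pics/cmp.png

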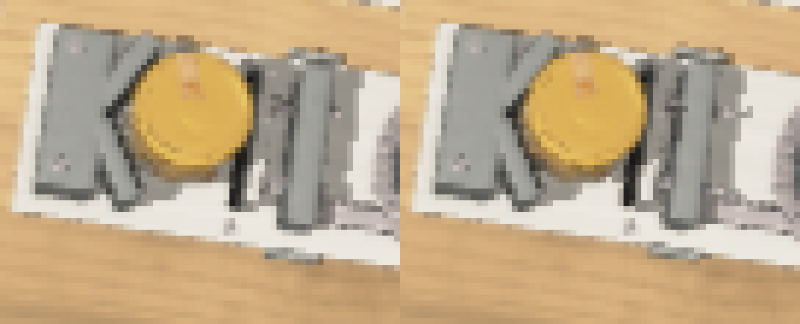

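Left (before) versus right (now): the jar has moved into the vee and the jaw at (297→287, ~140) has moved less than the commanded turn implies. I'll measure the shifts at subpixel level in case the grip is slipping.

```bash
cat > meas.py <<'E'
from h import *
def unw(img):  # img = 8x crop from 262,170 -> rectified board plane z=.071, 0.5 mm/px
    pass
def rect(t):
    P=[(-.02,-.01),(-.02,.11),(.08,.11),(.08,-.01)]
    src=np.float32([proj(t,b2w([x,y,.069])-[.004,.006,0]) for x,y in P])
    dst=np.float32([[(y+.01)/.00025,(x+.02)/.00025] for x,y in P])
    return cv2.warpPerspective(t['pixels'],cv2.getPerspectiveTransform(src,dst),(480,400),flags=cv2.INTER_CUBIC)
def sh(A,B,y0,y1,x0=-.016,x1=.004,m=.014):
    f=lambda y:int((y+.01)/.00025); g=lambda x:int((x+.02)/.00025)
    T=A[g(x0):g(x1),f(y0):f(y1)]; S=B[g(x0):g(x1),max(0,f(y0-m)):f(y1+m)]
    r=cv2.matchTemplate(S,T,cv2.TM_CCOEFF_NORMED)[0]; i=r.argmax(); return round((i+max(0,f(y0-m)))*.25-f(y0)*.25,2),round(float(r[i]),3)
E
python3 - <<'E'
from meas import *
t=cam('top'); B=rect(t); old=dict(t); p=np.zeros_like(t['pixels']); a=cv2.imread('pics/t6.png'); p[170:225,262:330]=cv2.resize(a,(68,55),interpolation=cv2.INTER_AREA); old['pixels']=p; A=rect(old)
cv2.imwrite('A6.png',A)
for x0,x1 in((-.016,.002),(-.012,-.002)):
  print('jaw',sh(A,B,.008,.032,x0,x1),'pad',sh(A,B,.036,.047,x0,x1))
print('jaw far side',sh(A,B,.008,.032,.06,.075))
r=lambda M:[int(M[int((x+.02)/.00025)-8:int((x+.02)/.00025)+8,k:k+4].mean()) for x in(-.006,) for k in range(0,260,4)]
print(r(A));print(r(B))
E
```

```text
jaw (np.float64(7.5), 0.533) pad (np.float64(3.5), 0.956)
jaw (np.float64(-12.0), 0.597) pad (np.float64(3.5), 0.911)
jaw far side (np.float64(7.25), 0.741)
[126, 122, 118, 112, 109, 110, 114, 122, 132, 142, 149, 154, 159, 161, 161, 162, 162, 163, 163, 164, 164, 159, 146, 129, 113, 102, 97, 101, 113, 129, 146, 159, 163, 161, 159, 157, 153, 151, 155, 163, 172, 179, 183, 181, 173, 161, 144, 118, 93, 73, 54, 30, 14, 21, 60, 120, 181, 225, 237, 231, 230, 231, 230, 229, 229]
[193, 193, 193, 196, 199, 195, 182, 164, 145, 130, 124, 121, 116, 111, 110, 114, 122, 133, 144, 152, 156, 159, 161, 162, 162, 163, 165, 165, 165, 165, 163, 152, 134, 116, 104, 103, 110, 118, 124, 127, 130, 137, 146, 158, 170, 180, 186, 183, 176, 161, 134, 101, 74, 49, 26, 11, 15, 43, 85, 133, 177, 203, 214, 224, 231]
```

The jaw moved about 9.4 mm against 3.3 mm for the pad, so the pad is pushed in about 6 mm with no slip. The angle is about 1.28, so I'll turn slightly past the 1.309 tooth and let go.

play_rows --steps '[0,0,0,0.04,0,0,0,0.09,0,0,0,0.1,0,0,0,0.1]'

```text
time: 22.2
tool_pos: [0.5274, -0.1198, 0.0953]
tcp_rot: [3.131, 0.199, 0.006]
wrist_force: [-0.8, -7.3, 4.6]
width: 0.527
grip_force: 41.2
```

play_rows --steps '[0,0,0,0,0,0,0,0,0,0,0,0,0,0,-0.02,0,0,0,-0.06,0,0,0,-0.12,0,0,0,-0.15,0,0,0,-0.15,0]' --jaw 78

```text
time: 23.2
tool_pos: [0.5278, -0.1182, 0.2469]
tcp_rot: [3.133, 0.195, 0.01]
wrist_force: [0.3, -1.0, -0.5]
width: 0.694
grip_force: 0.0
```

```bash
python3 - <<'E'
from meas import *
st()
t=cam('top');B=rect(t)
print([int(B[int((-.006+.02)/.00025)-8:int((-.006+.02)/.00025)+8,k:k+4].mean()) for k in range(0,260,4)])
c=cam('wrist');b=cam('scene')
print('ball scene',blobs(b,(0,150,80),(5,255,255)),proj(b,b2w((-.053,-.109,.1))),'initially 323,249.4')
print('top',blobs(t,(0,150,60),(6,255,255),15),'init 350,223.5')
E
```

```text
{'time': 23.2, 'q': [-0.2664, 0.0065, 1.8969, 0.0002, 1.2312, 1.18], 'tool_pos': [0.5278, -0.1182, 0.2469], 'tcp_rot': [3.1335, 0.195, 0.0103], 'wrist_force': [0.2907, -0.9624, -0.4611], 'width': 0.6935, 'grip_force': 0.0}
tool axes x,y,z: [[0.992, 0.124, 0.006], [0.124, -0.992, 0.002], [0.007, -0.002, -1.0]]
[193, 194, 187, 172, 154, 137, 124, 118, 115, 113, 113, 115, 117, 119, 122, 130, 139, 147, 154, 158, 159, 159, 159, 159, 159, 159, 161, 160, 152, 140, 126, 112, 100, 94, 97, 109, 125, 138, 143, 140, 135, 137, 144, 155, 166, 176, 182, 180, 173, 158, 131, 99, 72, 48, 24, 10, 15, 42, 83, 130, 174, 199, 211, 221, 228]
ball scene [([477, 148, 16, 13, 147], [484.1, 154.4]), ([317, 245, 10, 10, 80], [321.7, 249.5])] [321.78227491 248.95322524] initially 323,249.4
top [([414, 77, 12, 10, 59], [418.5, 82.1]), ([345, 220, 8, 7, 43], [348.3, 223.3])] init 350,223.5
```

The jaw ran back to the previous tooth, leaving the pad about 2.5–3.6 mm in, while the pawl is well seated. One more click will bring it to about half way.

play_rows --steps '[0,0,0.06,0,0,0,0.11,0,0,0,0.14,0,0,0,0.152,0,0,0,0.152,0,0,0,0.152,0]'

```text
time: 24.1
tool_pos: [0.5268, -0.1182, 0.0925]
tcp_rot: [3.135, 0.194, 0.003]
wrist_force: [0.6, 0.1, -0.1]
width: 0.69
grip_force: 0.0
```

play_rows --steps '[0,0,0,0,0,0,0,0,0,0,0,0,0,0,0,0,0,0,0,0.06,0,0,0,0.12,0,0,0,0.18,0,0,0,0.24,0,0,0,0.26,0,0,0,0.26]' --jaw 255 --grip_force 45

```text
time: 25.35
tool_pos: [0.5275, -0.1207, 0.0937]
tcp_rot: [3.13, -0.211, 0.007]
wrist_force: [-0.9, -9.6, 1.9]
width: 0.529
grip_force: 46.4
```

```bash
cat > prof.py <<'E'
from meas import *
t=cam('top');B=rect(t)
print([int(B[int((-.006+.02)/.00025)-8:int((-.006+.02)/.00025)+8,k:k+4].mean()) for k in range(0,260,4)])
E
python3 tq.py; python3 prof.py
```

```text
[-1.171  0.149  0.266] 1.4398 [-0.9 -9.6  1.9] [ 0.5275 -0.1207  0.0937]
dark min 0.04600000000000003 face 0.04900000000000003 back plate bright 0.03700000000000002
[193, 192, 193, 193, 194, 194, 196, 199, 196, 183, 166, 148, 132, 124, 121, 118, 116, 116, 117, 120, 124, 131, 140, 147, 153, 158, 160, 161, 162, 162, 162, 162, 164, 165, 159, 147, 132, 116, 98, 82, 74, 81, 105, 137, 164, 180, 185, 183, 177, 162, 135, 102, 75, 50, 26, 11, 15, 43, 86, 135, 179, 204, 215, 224, 231]
```

play_rows --steps '[0,0,0,0,0,0,0,0,0,0,0,0,0,0,-0.02,0,0,0,-0.06,0,0,0,-0.12,0,0,0,-0.15,0,0,0,-0.15,0]' --jaw 78

```text
time: 26.45
tool_pos: [0.5279, -0.1182, 0.245]
tcp_rot: [3.133, -0.213, 0.011]
wrist_force: [0.9, -0.1, -0.5]
width: 0.693
grip_force: 0.0
```

```bash
python3 prof.py; python3 - <<'E'
from h import *
b=cam('scene'); print(blobs(b,(0,150,80),(5,255,255)))
c=cam('top'); hsv=cv2.cvtColor(c['pixels'],cv2.COLOR_BGR2HSV); m=cv2.inRange(hsv,np.array((18,120,90)),np.array((30,255,255))); m[:170]=0;m[210:]=0;m[:,:270]=0;m[:,320:]=0
(u,v),r=cv2.minEnclosingCircle(cv2.findNonZero(m)); print(u,v,r,w2b(onz(c,u,v,.110)+[.004,.006,0]))
E
```

```text
[189, 188, 188, 188, 189, 190, 192, 195, 192, 180, 163, 145, 129, 123, 120, 115, 108, 104, 106, 116, 131, 145, 154, 157, 157, 159, 159, 159, 159, 161, 162, 160, 157, 153, 142, 127, 110, 98, 92, 95, 104, 116, 132, 148, 165, 177, 182, 181, 173, 158, 131, 100, 73, 49, 26, 12, 15, 42, 83, 130, 174, 199, 211, 221, 228]
[([477, 148, 16, 13, 151], [484.1, 154.5]), ([317, 245, 10, 10, 80], [321.7, 249.4])]
293.131591796875 188.13157653808594 10.35348892211914 [0.03012362 0.0780045  0.11      ]
```

```bash
python3 -c "
from workcell import bot
print(bot.finish_job())"
```

```text
the job is handed in; nothing more can be done
None
```

I've handed the job in: the jar stands upright in the vee jaw with the sprung pad pushed in roughly 7–8.5 mm by image estimate, the pawl is down on the teeth, and the arm is clear; no verdict came back.

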